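Close the filter bay and lock its cover

TASK

Close the open filter bay of the low module. First slide its lock to the robot's right, fully back to the open stop; then take the cover plate from its inclined stand, hook its far edge under the lip on the far side of the bay and lower its near edge flat into the recess. Then slide the lock left over the plate, all the way to its other end stop, let go, and leave the other things on the bench where they stand.

Things in the scene. Friction and masses are not known exactly. Their poses are not given: they have to be found in the camera images.
- housing: Low white and steel filter module, fixed, 210 (x) x 200 (y) x 79 mm high, with an open bay on top. It and the stand may change places; each is turned up to 0.2 rad. Origin: centre of its underside; z up, x TOWARDS the robot, y to the robot's right. Its steel deck is at z 66 mm.
- cover_grip (a point): Centre of the cover's bar handle, 29 mm above the centre of its underside. Cover: loose aluminium plate 120 (x) x 140 (y) x 6 mm, 0.25 kg; bar along y: 12 mm thick, 80 long, 16 to 42 mm above the underside. Axes: z the plate's normal (handle side), x to its edge nearer the robot. At the start it leans 30 degrees on the stand, hook edge (-x) low and away from the robot, near edge high.
- stand: White fixed stand, 160 x 140 x 90 mm, its rest rising towards the robot at 30 degrees, with a low ledge at its foot; it carries the cover. Origin: centre of its underside; x towards the robot, along the rise.
- lock_grip (a point): Centre of the lock's upright grey fin, on the deck at the robot's side of the bay: housing x 84, z 100 mm; 14 mm thick along the slide (housing y), 28 mm along x, 42 mm high (z 76 to 118), axes as the housing. Under it a carriage 30 x 24 mm, top at z 77, with a tongue 24 mm wide reaching 40 mm from the fin's centre away from the robot, 2 mm above the deck.
- lock (a joint): Travel of the lock along the housing's -y (to the robot's left), in m: 0 = open stop (fin at housing y +88 mm, tongue clear of the recess), 0.060 = locked stop (fin at housing y +28 mm, tongue over the cover's near edge). Starts part-way, where the tongue blocks the recess. Sliding friction about 4 N, no spring; it stays where it is left.
- jar: Bystander, loose, to be left alone: amber glass jar, 42 mm wide, 75 mm high, between the module and the stand. Origin: centre of its underside.
- reagent: Bystander, loose, to be left alone: large glass bottle, 80 mm wide, 170 mm high, at the back. Origin: centre of its underside.
- beaker: Bystander, loose, to be left alone: glass beaker, 76 mm wide, 90 mm high, near the robot, right. Origin: centre of its underside.
- wash: Bystander, loose, to be left alone: white plastic bottle, 66 mm wide, 150 mm high, at the right side. Origin: centre of its underside.
- rack: Bystander, loose, to be left alone: blue vial rack, 80 x 160 x 35 mm, at the left side. Origin: centre of its underside.
- wrench: Bystander, loose, to be left alone: wrench, 160 mm long, lying at the right side. Origin: centre of its underside.
- mug: Bystander, loose, to be left alone: white mug, 76 mm wide, 85 mm high, near the robot, left. Origin: centre of its underside.
- cover_edge (a point): Middle of the cover's hook edge (-x, the one away from the robot), on its underside: 60 mm from the centre of the underside along the plate's -x. Axes as cover_grip.
- recess (a point): Centre of the seat of the cover's recess: housing (0, 0, 60) mm, axes as the housing. The recess spans x -62 to 62, y -73 to 73 mm, 6 mm deep below the deck; the seat is a ledge 11 mm wide all round, open below. The cover seated lies flush with the deck, its underside at this height.
- lip (a point): Middle of the lip's lower free edge: housing (-48, 0, 73) mm, axes as the housing. The lip, 6 mm thick, runs along the whole side away from the robot, over the recess, leaving a slot 13 mm high, 14 mm deep, open towards the robot, ending at the wall x -62. The 120 mm cover cannot pass it level (110 mm free), only tilted, hook edge first; at 20 degrees or less the edge reaches the wall.
Things that resemble listed ones, but are neither listed nor needed, are in the scene too. Leave any orange or yellow look-alike of the part that bears cover_grip alone.

How it is judged (in metres and radians):
On the way, in this order (a step that is already met when the one before it is completed fails the run):
1. the lock is slid fully back to its open stop (value of joint lock below 0.002 m), for 0.1 s.
2. the cover, still tilted, has its hook edge under the lip (angle between cover_grip's own z axis and vertical above 0.1 rad and x of cover_edge in the frame of housing below -0.05 m and z of cover_edge in the frame of housing between 0.056 and 0.071 m and y of cover_grip in the frame of housing between -0.02 and 0.02 m), for 0.1 s.
3. the cover lies flat in the recess with its hook edge under the lip (angle between cover_grip's own z axis and vertical below 0.035 rad and z of cover_edge in the frame of housing between 0.057 and 0.0625 m and x of cover_edge in the frame of housing below -0.054 m and y of cover_grip in the frame of housing between -0.006 and 0.006 m and angle between the x axis of cover_grip and the x axis of housing, either way round below 0.08 rad), for 0.2 s.
At the end, for the whole second after the job is handed in: The cover lies flat in the recess (within 2 degrees, on the seat within 2.5 mm), hook edge under the lip; the lock is within 2 mm of its locked end stop, its tongue over the cover's near edge (all of step 3 and value of joint lock above 0.058 m); the robot touches nothing.
It fails at once if a bystander is pushed more than 30 mm (distance of any of jar, reagent, beaker, wash, rack, wrench, mug from where it was at the start of the episode above 0.03 m).
It fails at once if a bystander is tipped over (angle between any of jar, reagent, beaker, wash, rack, mug's own z axis and vertical above 0.5 rad).
It also fails if it takes over 67 s, if anything falls off the work surface, if the arm or the gripper's body presses on something with over 40 N, if the wrist force passes 120 N, or if a joint passes its speed limit or range.

ROBOT

A 7-joint arm with a two-finger parallel gripper is mounted at the origin on the work surface. World frame = base frame: x ahead of the robot, y to its left, z up, the work surface at z = 0. Lengths are in m, angles in degrees, forces in N, time in s.
With the tool pointing down it reaches from about 0.4 to 0.85 m from the base axis. Payload 4.5 kg.
Tool frame: the origin (TCP) lies between the finger pads; the fingertips stand 19 mm ahead of it and the grasp point (between the pads) is the TCP (ctrl.tips_ahead is the distance from the TCP to the fingertips, in m); z points along the fingers, x is the direction in which the jaws open and shut, and the axes are right-handed (so a half turn about z gives the same grasp; the last joint's range is limited). The gripper opens to 85 mm and grips with 20 to 120 N. Pads are 22 mm wide; open, the fingers measure 114 mm over their backs; the gripper's body (76 mm by 85 mm) begins 54 mm behind the grasp point. The pads swing forward as they close: fully open they stand 13 mm farther back than shut.
Start: joints at [68.801, 39.483, -11.15, 89.685, 9.013, 51.709, -12.324], TCP at [0.246, -0.575, 0.25] pointing down, gripper open.
Joint ranges: [-172.22, 172.22], [-26.19, 119.32], [-84.43, 86.54], [7.71, 146.69], [-57.33, 237.33], [2.42, 119.75], [-152.13, 152.13]. Speed limits (degrees/s): [147.25, 147.25, 180, 180, 180, 180, 180].

INTERFACE

Orientations are given as [roll, pitch, yaw] about the fixed x, y, z axes, in that order (R = Rz(yaw) Ry(pitch) Rx(roll)).
In Python, from station import status, cams, close_job, ctrl gives the robot as it stands.
- The arm moves only by the shell command python3 -m jog 'ROWS'. ROWS is JSON, a list that holds one entry, the list of rows, each a list of 7 numbers: the turn, a rotation vector about the tool's x, y, z in degrees, then the shift along the tool's x, y, z in cm, then the opening, from 0 (shut) to 1 (fully open). In form: [[[ax, ay, az, dx, dy, dz, grip], ...]]. A call has 1 to 5 rows; each row shifts and turns the pose as measured when the row begins, along the tool's axes as they then stand; what a row does not reach is not made up. A row lasts 1/10 s, in which the tool goes at most 50 mm and 8.59 degrees, less where a joint would pass 70% of its speed; a pose out of reach is approached as far as the arm can. A call is refused whole if a number of a shift passes 5 or a number of a turn 8.59, either way. A call with a gripper value outside its range is refused whole. The fingers move at their own pace and stop on an object; the grip force is fixed at half the most. Time passes only in rows, so rows that do not move let the fingers close. It gives the time, the measured TCP pose, the force and the opening at its end, in the units of the state.
- status.observe(): the state, without advancing time (a new reading comes with each control period).
- cams.read_camera(name): name is "scene" or "top" or "wrist"; returns (picture, depth): 384x512x3 uint8, blue, green, red; 384x512 float32, m along the optical axis (not along the pixel's ray), 0 where there is no reading.
- cams.get_calibration(name): a dict with "mtx" (3x3 intrinsics, pixels), "camera_from_world" (4x4, takes a point from world to camera coordinates). Camera axes: x right, y down, z forward; pixel columns grow to the right and rows downward; lengths in m; the calibration is good to about 2 mm. A picture is of the moment at which its call begins: read the wrist's pose just before it. get_calibration takes no time and is no camera call; for the wrist camera it gives the pose at the moment of the call.
- close_job(): hands the job in, once; it reports no verdict.
Trained networks look in the newest picture that a camera, given by its name, has taken for a name from the list of things; names that differ only in an ending like _2 or _b are one class to them, and where a whole thing is asked for, a point or a joint stands for the part that bears it (a point fixed in the world has none). Each returns a list of dicts, best first, with "score" (0 to 1); they miss things now and then, are a little off and sometimes report something else, mostly with a low value. They report only what shows in the picture. A call takes as long as a camera call. They do not tell look-alikes from the thing itself.
- cams.masks_of(camera, label): "mask" (384x512 bool, what is visible of it).
- cams.tip_of(camera, label): "centre" ([x, y, z] in m, in the coordinates of the camera as it stood for that picture, good to about 4 mm: a listed point, or the origin of a listed thing).
The state is a dict: "time_s": time; "qpos": joint angles; "qd": joint speeds; "effort": joint torques, N m; "eef_pos": TCP position; "eef_rot": TCP orientation; "wrist_force": force on the tool from outside, world axes, zero at the start; "wrist_torque": the same for the moment, N m; "finger_gap": finger opening in m.
Only numpy, scipy, OpenCV 4.12 (cv2) and the standard library are available. Lean on these libraries where they do the work, as an engineer would, in place of code of your own. Each camera call takes 0.05 s, during which the arm holds its last target. There are 200 camera calls.

## Working session

There is one attempt and no reset: what is moved stays moved. The work goes in short steps, Python scripts to look and compute and a shell command to move; the robot and the scene stay as the last step left them, time stands still between calls to the robot, and variables do not carry over. Pictures are saved under pics/ and viewed, about 8 in all and at most 12, crops included, and the job is handed in when it is done.

```bash
ls; mkdir -p pics
cat > h.py <<'E'
import numpy as np, cv2
from station import status, cams, close_job, ctrl
from scipy.spatial.transform import Rotation as R
def T(cam): return np.linalg.inv(cams.get_calibration(cam)["camera_from_world"])
def find(cam,label,n=3):
    M=T(cam); K=np.array(cams.get_calibration(cam)["mtx"]); o=[]
    for d in cams.tip_of(cam,label)[:n]:
        c=np.array(d["centre"]); p=K@c; o.append((round(d["score"],2),(M[:3,:3]@c+M[:3,3]).round(4).tolist(),(p[:2]/p[2]).round().tolist()))
    return o
def cloud(cam,depth):
    K=np.array(cams.get_calibration(cam)["mtx"]); M=T(cam)
    v,u=np.mgrid[:384,:512]; P=np.stack([(u-K[0,2])/K[0,0]*depth,(v-K[1,2])/K[1,1]*depth,depth],-1)
    return P@M[:3,:3].T+M[:3,3]
E
python3 - <<'E'
from h import *
ims=[]
for c in ("scene","top"):
    im,d=cams.read_camera(c); ims.append(im); np.savez(f"pics/{c}.npz",im=im,P=cloud(c,d),d=d)
    for l in ["housing","cover_grip","cover_edge","stand","lock_grip","recess","lip","jar","reagent","beaker","wash","rack","wrench","mug"]: print(c,l,find(c,l))
    cv2.imwrite(f"pics/{c}1.png",cv2.resize(im,(800,600),interpolation=cv2.INTER_CUBIC))
s=status.observe();print(s)
E
```

```text
pics
scene housing [(0.87, [0.527, 0.1607, -0.0031], [316.0, 231.0]), (0.61, [0.5241, 0.1635, 0.0626], [319.0, 218.0]), (0.18, [0.5846, -0.0051, 0.0024], [267.0, 222.0])]
scene cover_grip [(0.97, [0.5845, -0.1797, 0.0758], [226.0, 189.0]), (0.95, [0.3545, -0.6521, 0.0055], [168.0, 130.0]), (0.77, [0.1787, -0.3529, 0.017], [246.0, 129.0])]
scene cover_edge [(0.71, [0.2852, -0.0608, 0.0395], [293.0, 161.0]), (0.7, [0.298, -0.6524, 0.0383], [175.0, 118.0]), (0.66, [0.6144, -0.183, 0.0195], [221.0, 205.0])]
scene stand [(0.7, [0.5578, -0.1799, -0.0021], [231.0, 200.0])]
scene lock_grip [(0.42, [0.4519, 0.089, 0.1012], [310.0, 189.0]), (0.31, [0.4325, -0.4416, -0.0012], [195.0, 157.0])]
scene recess [(0.62, [0.5235, 0.1627, 0.059], [319.0, 219.0]), (0.16, [0.5776, 0.1678, 0.0702], [314.0, 228.0])]
scene lip [(0.66, [0.5726, 0.1672, 0.071], [314.0, 226.0]), (0.61, [0.5841, -0.0042, 0.003], [267.0, 222.0])]
scene jar [(0.49, [0.5833, -0.0034, 0.0016], [268.0, 222.0])]
scene reagent [(0.95, [0.784, -0.0067, -0.0008], [236.0, 262.0])]
scene beaker []
scene wash [(0.96, [0.6009, -0.4403, -0.00
[... 1638 characters left out ...]
.0, 236.0])]
{'time_s': 1.5, 'qpos': array([ 68.80197118,  39.48350287, -11.14884809,  89.68421271,
         9.01413164,  51.70986676, -12.32494693]), 'qd': array([ 0.05327008, -0.07364635, -0.05494681,  0.16331941, -0.00484003,
        0.14616858,  0.11696015]), 'effort': array([ 3.54988299e-05, -5.39542973e+01, -1.26670394e+00, -1.58882332e+01,
        1.00549782e-02,  1.43467547e-03,  1.03966346e-05]), 'eef_pos': array([ 0.2455785 , -0.57476142,  0.25030968]), 'eef_rot': array([ 1.79998975e+02, -4.02854668e-03, -6.68645942e+01]), 'wrist_force': array([-0.24431329, -0.37646048, -0.20604033]), 'wrist_torque': array([-0.04011466, -0.0085041 , -0.01231452]), 'finger_gap': 0.08605806683437743}
```

View pictures.

Run:
```python
from h import *
a=np.load("pics/scene.npz");t=np.load("pics/top.npz")
A=cv2.resize(a["im"],(800,600),interpolation=cv2.INTER_CUBIC)
cv2.imwrite("pics/a.png",A)
im=t["im"]; c=im[140:290,130:430]; cv2.imwrite("pics/b.png",cv2.resize(c,(800,400),interpolation=cv2.INTER_CUBIC))
# housing yaw from top depth: deck points
P=t["P"]
m=(abs(P[...,2]-.066)<.003)&(np.linalg.norm(P[...,:2]-[.525,.162],axis=-1)<.16); r=cv2.minAreaRect(P[m][:,:2].astype(np.float32)*1000);print("deck",r)
for lo,hi in((.060,.083),(.084,.125)):
  m=(P[...,2]>lo)&(P[...,2]<hi)&(np.linalg.norm(P[...,:2]-[.525,.162],axis=-1)<.16); r=cv2.minAreaRect(P[m][:,:2].astype(np.float32)*1000);print(lo,m.sum(),r,P[m].mean(0))
for lo,hi in((.03,.2),(.1,.2)):
  m=(P[...,2]>lo)&(P[...,2]<hi)&(np.linalg.norm(P[...,:2]-[.555,-.18],axis=-1)<.13)&(P[...,1]<-.06); r=cv2.minAreaRect(P[m][:,:2].astype(np.float32)*1000);print("stand",lo,m.sum(),r,P[m].mean(0))
```

```text
deck ((519.952392578125, 161.8096923828125), (203.0223846435547, 200.6096649169922), 8.056053161621094)
0.06 2215 ((523.4312133789062, 162.61453247070312), (210.51162719726562, 201.08502197265625), 7.857816696166992) [0.52901972 0.16370423 0.07018904]
0.084 49 ((547.1468505859375, 123.244384765625), (221.42555236816406, 99.82572174072266), 42.645050048828125) [0.454837   0.08783426 0.10964097]
stand 0.03 1180 ((559.9055786132812, -176.49822998046875), (140.04148864746094, 124.68466186523438), 81.2817153930664) [ 0.55182387 -0.17542824  0.06670982]
stand 0.1 0 ((0.0, 0.0), (0.0, 0.0), 0.0) [nan nan nan]<stdin>:12: RuntimeWarning: Mean of empty slice.
  ret = um.true_divide(
```

View pics/scene1.png

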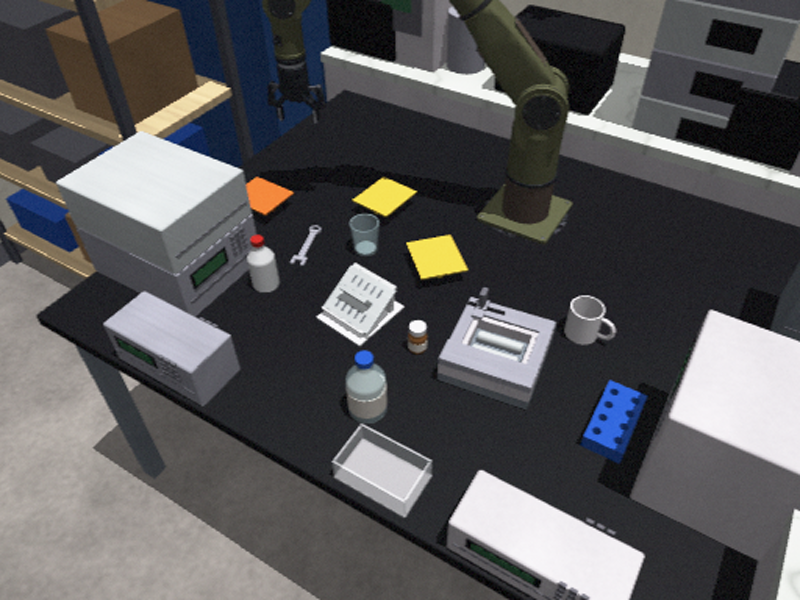

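View pics/b.png

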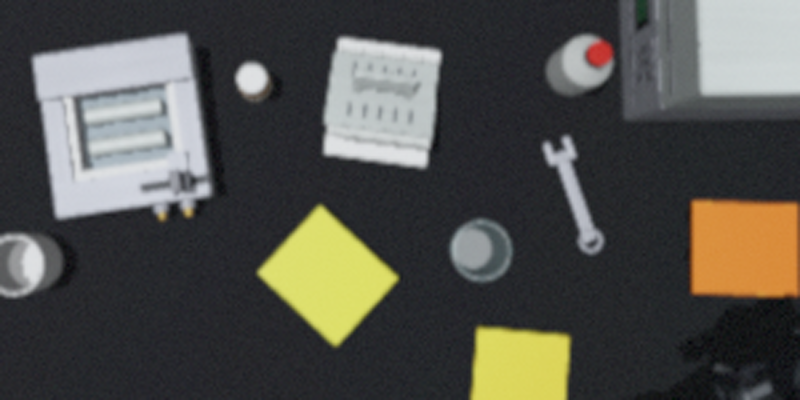

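The scene picture shows the module at (497,350) with its fin at (485,298), the grey cover with its handle on the stand at (360,295), and the jar between them at (418,337). The yellow plates at (385,196) and (437,258) and the orange one at (267,195) lie flat on the bench and are look-alikes. The grey-white plate tilted on the stand is the one that fits. In the top crop the module is turned about +8° and the stand about -8°. I'm moving to the lock first.

```bash
cat >> h.py <<'E'
def pose():
    s=status.observe(); return np.array(s["eef_pos"]),R.from_euler("xyz",s["eef_rot"],degrees=True),s
def togo(p,rot=None):
    q,r,s=pose()
    print("t",round(s["time_s"],2),"shift cm tool",(r.inv().apply(np.array(p)-q)*100).round(2), "turn", None if rot is None else (r.inv()*rot).as_rotvec(degrees=True).round(2),"F",s["wrist_force"].round(1),"gap",round(s["finger_gap"],4))
E
python3 -m jog '[[[0,0,7.6,0,0,0,1],[0,0,7.6,0,0,-2,1],[0,0,0,-4.3,-1.9,-1,1],[0,0,0,-4.3,-1.9,-1,1],[0,0,0,-4.3,-1.9,-1,1]]]'
python3 -m jog '[[[0,0,0,-4.3,-1.9,0,1],[0,0,0,-4.3,-1.9,0,1],[0,0,0,-4.3,-1.9,0,1],[0,0,0,-4.3,-1.9,0,1],[0,0,0,-4.3,-1.9,0,1]]]'
python3 -c "
from h import *
togo([.44,.10,.30],R.from_euler('xyz',[180,0,-82.1],degrees=True))"
```

```text
time_s: 2.0
eef_pos: [0.283, -0.4425, 0.2995]
eef_rot: [179.9, -0.2, -83.4]
wrist_force: [1.0, 1.2, 0.1]
finger_gap: 0.0857
time_s: 2.5
eef_pos: [0.3558, -0.2104, 0.3011]
eef_rot: [-179.7, -0.5, -83.6]
wrist_force: [1.3, -1.0, -0.1]
finger_gap: 0.0854
t 2.5 shift cm tool [-29.89 -11.86  -0.1 ] turn [-0.26 -0.52 -1.45] F [ 1.3 -1.  -0.1] gap 0.0854
```

```bash
python3 -m jog '[[[0,0,-0.7,-4.3,-1.7,0,1],[0,0,-0.7,-4.3,-1.7,0,1],[0,0,0,-4.3,-1.7,0,1],[0,0,0,-4.3,-1.7,0,1],[0,0,0,-4.3,-1.7,0,1]]]'
python3 -m jog '[[[0,0,0,-4,-1.7,0,1],[0,0,0,-3,-1.5,0,1],[0,0,0,0,0,0,1]]]'
python3 - <<'E'
from h import *
togo([.4525,.0875,.1],R.from_euler('xyz',[180,0,-82.1],degrees=True))
im,d=cams.read_camera("wrist"); P=cloud("wrist",d); np.savez("pics/w1.npz",im=im,P=P)
for l in ["lock_grip","recess","lip","housing"]: print(l,find("wrist",l))
cv2.imwrite("pics/w1.png",cv2.resize(im,(800,600)))
m=(P[...,2]>.085)&(P[...,2]<.125)&(np.linalg.norm(P[...,:2]-[.4525,.0875],axis=-1)<.04)
print(m.sum(),P[m].mean(0) if m.any() else 0)
if m.any(): print(cv2.minAreaRect(P[m][:,:2].astype(np.float32)*1000),P[m].max(0))
m=(abs(P[...,2]-.066)<.02)&(np.linalg.norm(P[...,:2]-[.525,.162],axis=-1)<.18); print("h",cv2.minAreaRect(P[m][:,:2].astype(np.float32)*1000))
E
```

```text
time_s: 3.0
eef_pos: [0.4145, 0.0232, 0.3014]
eef_rot: [-179.4, -0.6, -82.1]
wrist_force: [1.0, -0.8, 0.6]
finger_gap: 0.0853
time_s: 3.3
eef_pos: [0.4386, 0.1085, 0.3021]
eef_rot: [-179.1, -0.4, -81.4]
wrist_force: [0.7, -0.4, -0.3]
finger_gap: 0.0853
t 3.3 shift cm tool [ 2.16 -0.73 20.24] turn [-0.94 -0.35  0.67] F [ 0.7 -0.4 -0.3] gap 0.0853
lock_grip [(0.7, [0.4494, 0.0848, 0.1009], [275.0, 170.0])]
recess [(0.73, [0.5242, 0.1563, 0.0606], [224.0, 97.0])]
lip [(0.74, [0.4468, 0.0773, 0.1003], [277.0, 171.0]), (0.62, [0.5694, 0.1584, 0.0735], [224.0, 55.0])]
housing [(0.86, [0.5252, 0.151, 0.0025], [230.0, 99.0])]
345 [0.45173925 0.08275431 0.11485288]
((449.62005615234375, 81.6789779663086), (28.399913787841797, 13.997645378112793), 7.737300872802734) [0.46397346 0.09003178 0.12043548]
h ((522.027099609375, 119.92570495605469), (217.97886657714844, 275.9404602050781), 8.125049591064453)
```

View pics/w1.png

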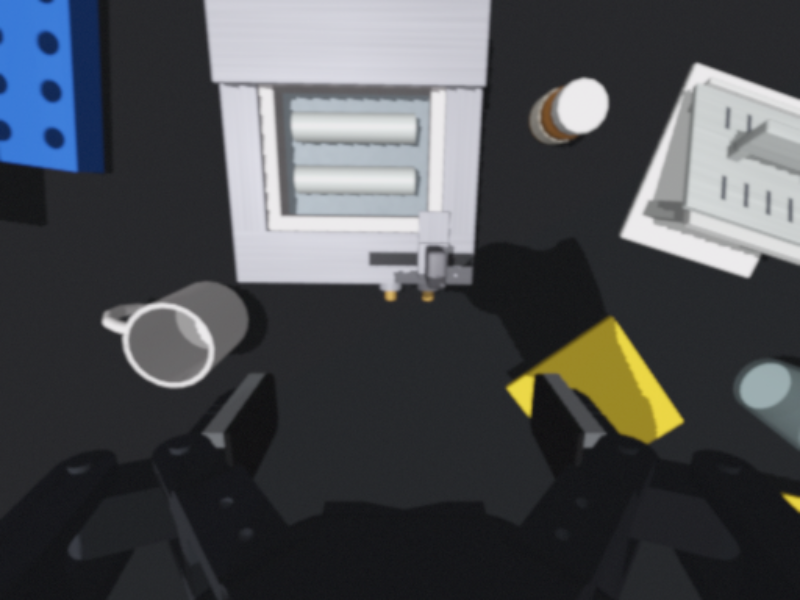

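The wrist picture shows the fin at (435,262) of 800x600 with the tongue at (434,228) blocking the right corner of the recess. The jar is at (580,105) and the stand with the cover is at right. Lowering onto the fin.

```bash
python3 -m jog '[[[-0.9,-0.3,0.6,2.3,-0.5,3,1],[0,0,0,0.2,0,4,1],[0,0,0,0,0,4,1],[0,0,0,0,0,4,1],[0,0,0,0,0,0,1]]]'
python3 - <<'E'
from h import *
im,d=cams.read_camera("wrist"); P=cloud("wrist",d)
print(find("wrist","lock_grip"))
m=(P[...,2]>.085)&(P[...,2]<.125)&(np.linalg.norm(P[...,:2]-[.4525,.0875],axis=-1)<.04)
print(m.sum(),cv2.minAreaRect(P[m][:,:2].astype(np.float32)*1000),P[m].max(0))
togo([.451,.084,.103],R.from_euler('xyz',[180,0,-82.1],degrees=True))
E
```

```text
time_s: 4.05
eef_pos: [0.4487, 0.0675, 0.1503]
eef_rot: [-179.7, -0.4, -83.5]
wrist_force: [-0.0, -1.1, 0.7]
finger_gap: 0.0855
[(0.36, [0.5253, 0.1657, 0.005], [161.0, 97.0])]
1294 ((452.61236572265625, 85.16021728515625), (28.023048400878906, 14.291237831115723), 7.831185340881348) [0.46686746 0.09316889 0.12285497]
t 4.15 shift cm tool [-1.58 -0.08  5.1 ] turn [-0.69 -0.38 -1.39] F [-0.5 -0.2 -0.3] gap 0.0856
```

```bash
python3 -m jog '[[[-0.6,-0.4,-1.4,-1.7,-0.25,0.5,1],[0,0,0,0,0,2,1],[0,0,0,0,0,2,1],[0,0,0,0,0,0.7,1],[0,0,0,0,0,0,1]]]'
python3 -c "
from h import *
togo([.4526,.0852,.103],R.from_euler('xyz',[180,0,-82.1],degrees=True))"
```

```text
time_s: 4.65
eef_pos: [0.4602, 0.0925, 0.1099]
eef_rot: [-178.7, 0.4, -81.8]
wrist_force: [0.1, -0.1, 0.9]
finger_gap: 0.0854
t 4.65 shift cm tool [0.62 0.87 0.66] turn [-1.27  0.42  0.29] F [ 0.1 -0.1  0.9] gap 0.0854
```

```bash
python3 -m jog '[[[-1.2,0.4,0.3,0.6,0.8,0.6,1],[0,0,0,0,0,0,0.4],[0,0,0,0,0,0,0],[0,0,0,0,0,0,0],[0,0,0,0,0,0,0]]]'
python3 -m jog '[[[0,0,0,0,0,0,0],[0,0,0,0,0,0,0],[0,0,0,0,0,0,0],[0,0,0,0,0,0,0],[0,0,0,0,0,0,0]]]'
python3 -c "
from h import *
togo([.4526,.0852,.103],R.from_euler('xyz',[180,0,-82.1],degrees=True))"
```

```text
time_s: 5.15
eef_pos: [0.4547, 0.0858, 0.1066]
eef_rot: [-179.7, 0.1, -82.1]
wrist_force: [-1.2, 0.5, 0.6]
finger_gap: 0.0282
time_s: 5.65
eef_pos: [0.4548, 0.0858, 0.1069]
eef_rot: [-179.7, 0.1, -82.1]
wrist_force: [-0.3, -0.6, 0.8]
finger_gap: 0.0134
t 5.65 shift cm tool [0.03 0.22 0.39] turn [-0.32  0.06 -0.02] F [-0.3 -0.6  0.8] gap 0.0134
```

```bash
python3 -m jog '[[[0,0,0,0.8,0,0,0],[0,0,0,0.8,0,0,0],[0,0,0,0.6,0,0,0],[0,0,0,0.3,0,0,0],[0,0,0,0.3,0,0,0]]]'
python3 -m jog '[[[0,0,0,0.3,0,0,0],[0,0,0,0.3,0,0,0],[0,0,0,0.3,0,0,0]]]'
```

```text
time_s: 6.15
eef_pos: [0.4579, 0.0633, 0.1069]
eef_rot: [-179.6, 0.6, -81.7]
wrist_force: [-4.6, 17.3, 2.7]
finger_gap: 0.0131
time_s: 6.45
eef_pos: [0.4579, 0.0632, 0.107]
eef_rot: [-179.5, 1.3, -81.3]
wrist_force: [-3.5, 12.6, 2.4]
finger_gap: 0.0131
```

```bash
python3 -m jog '[[[0,0,0,-0.1,0,0,1],[0,0,0,0,0,0,1],[0,0,0,0,0,0,1],[0,0,0,0,0,0,1],[0,0,0,0,0,0,1]]]'
python3 -m jog '[[[0,0,0,0,0,-2,1],[0,0,0,0,0,-4,1],[0,0,0,0,0,-5,1],[0,0,0,0,0,-5,1],[0,0,0,0,0,-4,1]]]'
python3 - <<'E'
from h import *
im,d=cams.read_camera("wrist"); P=cloud("wrist",d); np.savez("pics/w2.npz",im=im,P=P)
m=(P[...,2]>.085)&(P[...,2]<.125)&(np.linalg.norm(P[...,:2]-[.4557,.0627],axis=-1)<.04)
print(m.sum(),cv2.minAreaRect(P[m][:,:2].astype(np.float32)*1000),P[m].max(0))
for l in ["recess","lip","housing","lock_grip"]: print(l,find("wrist",l))
togo([.669,-.192,.25],R.from_euler('xyz',[180,30,-8],degrees=True))
cv2.imwrite("pics/w2.png",im)
print(status.observe()["qpos"])
E
```

```text
time_s: 6.95
eef_pos: [0.4582, 0.0599, 0.1067]
eef_rot: [-179.6, 1.1, -81.6]
wrist_force: [-0.2, 0.0, -0.1]
finger_gap: 0.0839
time_s: 7.45
eef_pos: [0.4544, 0.0534, 0.3083]
eef_rot: [179.6, 0.9, -81.6]
wrist_force: [0.9, -1.1, -0.2]
finger_gap: 0.0851
323 ((459.65875244140625, 63.42124938964844), (28.166444778442383, 14.018756866455078), 7.866158962249756) [0.47417973 0.07172133 0.12496517]
recess [(0.76, [0.5296, 0.163, 0.0678], [185.0, 101.0]), (0.18, [0.3626, -0.295, 0.0073], [456.0, 246.0])]
lip [(0.72, [0.5779, 0.1651, 0.0777], [183.0, 57.0])]
housing [(0.68, [0.5273, 0.1636, 0.0036], [195.0, 102.0])]
lock_grip [(0.77, [0.4571, 0.066, 0.1003], [251.0, 169.0])]
t 7.7 shift cm tool [ 27.48 -17.77   4.9 ] turn [-19.33 -24.56 -71.76] F [-0.4  0.1 -0.1] gap 0.0854
[  -1.14103305   23.18113027  -15.42610212  112.53822881    7.02465382
   45.7108822  -101.98093117]
```

```bash
python3 -m jog '[[[0,0,0,3.9,-2.5,0,1],[0,0,0,3.9,-2.5,0,1],[0,0,0,3.9,-2.5,0,1],[0,0,0,3.9,-2.5,0,1],[0,0,0,3.9,-2.5,0,1]]]'
python3 -m jog '[[[0,0,0,3.9,-2.5,0,1],[0,0,0,3.9,-2.5,0,1],[-1.9,-2.5,-7.2,0,0,0,1],[-1.9,-2.5,-7.2,0,0,0,1],[-1.9,-2.5,-7.2,0,0,0,1]]]'
python3 -m jog '[[[-1.9,-2.5,-7.2,0,0,0,1],[-1.9,-2.5,-7.2,0,0,0,1],[-1.9,-2.5,-7.2,0,0,0,1],[-1.9,-2.5,-7.2,0,0,0,1],[-1.9,-2.5,-7.2,0,0,0,1]]]'
python3 -c "
from h import *
togo([.669,-.192,.25],R.from_euler('xyz',[180,30,-8],degrees=True))"
```

```text
time_s: 8.2
eef_pos: [0.6029, -0.1186, 0.2894]
eef_rot: [178.1, 1.3, -80.7]
wrist_force: [1.6, 0.8, 1.2]
finger_gap: 0.0855
time_s: 8.7
eef_pos: [0.6625, -0.1977, 0.2691]
eef_rot: [173.2, 11.2, -59.5]
wrist_force: [-0.8, -0.7, -0.2]
finger_gap: 0.0857
time_s: 9.2
eef_pos: [0.6568, -0.1997, 0.2536]
eef_rot: [176.1, 29.6, -21.4]
wrist_force: [0.7, 0.4, 0.0]
finger_gap: 0.0855
t 9.2 shift cm tool [ 0.92 -1.16 -0.19] turn [ -2.74   0.04 -11.63] F [0.7 0.4 0. ] gap 0.0855
```

```bash
python3 -m jog '[[[-1.4,0,-5.8,0.4,-0.5,0,1],[-1.4,0,-5.8,0.4,-0.5,0,1],[0,0,0,0,0,0,1],[0,0,0,0,0,0,1]]]'
cat >> h.py <<'E'
def coverscan(P,c,label=True):
    # plane fit of plate, handle points above it
    m=(np.linalg.norm(P-np.array(c),axis=-1)<.13)&(P[...,2]>.005); Q=P[m]
    rng=np.random.default_rng(0); best=None
    for _ in range(400):
        a=Q[rng.choice(len(Q),3,False)]; n=np.cross(a[1]-a[0],a[2]-a[0]); l=np.linalg.norm(n)
        if l<1e-6: continue
        n/=l; n*=np.sign(n[2]); k=abs((Q-a[0])@n)<.0015
        if best is None or k.sum()>best.sum(): best=k
    A=Q[best]; c0=A.mean(0); n=np.linalg.svd(A-c0,full_matrices=False)[2][2]; n*=np.sign(n[2])
    return Q,A,c0,n
E
python3 - <<'E'
from h import *
im,d=cams.read_camera("wrist"); P=cloud("wrist",d); np.savez("pics/w3.npz",im=im,P=P)
cv2.imwrite("pics/w3.png",cv2.resize(im,(800,600)))
for l in ["cover_grip","cover_edge","stand"]: print(l,find("wrist",l))
Q,A,c0,n=coverscan(P,[.5845,-.18,.06]); print(len(Q),len(A),c0,n)
h=(Q-c0)@n
for lo,hi in((-.0015,.0015),(.03,.039)):
    S=Q[(h>lo)&(h<hi)]
    ez=n; ex=np.cross([0,1,0],ez); ex/=np.linalg.norm(ex); ey=np.cross(ez,ex)
    uv=np.stack([(S-c0)@ex,(S-c0)@ey],-1)*1000
    r=cv2.minAreaRect(uv.astype(np.float32)); g=c0+ex*r[0][0]/1e3+ey*r[0][1]/1e3
    print(lo,len(S),r,g, ((S-c0)@n).mean() if len(S) else 0)
print("ex",ex)
togo([.5845,-.18,.08],R.from_euler('xyz',[180,30,-8],degrees=True))
E
```

```text
time_s: 9.6
eef_pos: [0.6635, -0.1898, 0.2347]
eef_rot: [-179.9, 31.4, -7.3]
wrist_force: [0.1, -0.7, -0.1]
finger_gap: 0.0855
cover_grip [(0.75, [0.1809, -0.3488, 0.0085], [136.0, 249.0]), (0.72, [0.3254, -0.1052, 0.0129], [156.0, 132.0]), (0.6, [0.5791, -0.1821, 0.0795], [267.0, 182.0])]
cover_edge [(0.88, [0.6156, -0.1857, 0.0237], [315.0, 175.0]), (0.81, [0.2853, -0.0619, 0.0429], [122.0, 109.0]), (0.76, [0.1738, -0.4133, 0.0407], [127.0, 281.0])]
stand []
14442 9904 [ 0.5672033  -0.17265185  0.05755353] [ 0.49403392 -0.07160681  0.86648886]
-0.0015 9993 ((-0.5059165954589844, -5.0864410400390625), (139.97789001464844, 120.19452667236328), 82.7595443725586) [ 0.5665834  -0.17772523  0.05748771] -1.3496612943499947e-05
0.03 783 ((-0.6384954452514648, -4.9544830322265625), (79.64022827148438, 12.006521224975586), 82.73857879638672) [ 0.56647291 -0.17759362  0.05756158] 0.0357335315582028
ex [ 0.86871892  0.         -0.4953054 ]
t 9.8 shift cm tool [ 1.27 -0.02 17.57] turn [0.28 1.19 0.62] F [-0.1 -0.9  0.2] gap 0.0858
```

View pics/w3.png

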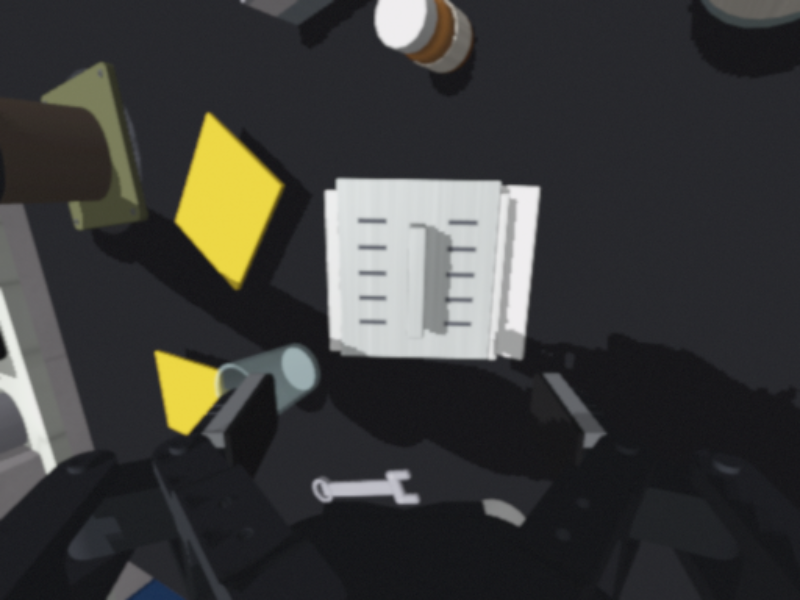

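The wrist picture shows the real cover: a grey slotted plate on the white stand, with its bar at (418,280) of 800x600. The yellow plates at (230,200) and (185,390) are the look-alikes. The plate fit gives 120x140 mm and the bar 80x12 mm, tilted 30°, which matches the description.

```bash
python3 -c "
from h import *
togo([.5785,-.1794,.0785],R.from_euler('xyz',[180,30,-8.25],degrees=True))"
```

```text
t 9.8 shift cm tool [ 0.83  0.   18.01] turn [0.41 1.19 0.84] F [-0.1 -0.9  0.2] gap 0.0858
```

```bash
python3 -m jog '[[[0.4,1.2,0.8,0.6,0,3,1],[0,0,0,0,0,4,1],[0,0,0,0,0,3,1],[0,0,0,0,0,2,1],[0,0,0,0,0,0,1]]]'
python3 -c "
from h import *
togo([.5785,-.1794,.0785],R.from_euler('xyz',[180,30,-8.25],degrees=True))"
```

```text
time_s: 10.3
eef_pos: [0.6086, -0.1865, 0.1305]
eef_rot: [179.7, 29.3, -9.0]
wrist_force: [-0.4, -0.2, -0.2]
finger_gap: 0.0853
t 10.3 shift cm tool [-0.14 -0.27  6.04] turn [-0.04 -0.65 -0.66] F [-0.4 -0.2 -0.2] gap 0.0853
```

```bash
python3 -m jog '[[[0,-0.6,-0.6,-0.1,-0.2,2,1],[0,0,0,0,0,2,1],[0,0,0,0,0,1,1],[0,0,0,0,0,0,1],[0,0,0,0,0,0,1]]]'
python3 -c "
from h import *
togo([.5785,-.1794,.0785],R.from_euler('xyz',[180,30,-8.25],degrees=True))"
```

```text
time_s: 10.8
eef_pos: [0.5885, -0.1838, 0.0925]
eef_rot: [179.8, 29.2, -8.8]
wrist_force: [0.4, -0.5, 1.3]
finger_gap: 0.0855
t 10.8 shift cm tool [-0.23 -0.29  1.73] turn [-0.09 -0.77 -0.48] F [ 0.4 -0.5  1.3] gap 0.0855
```

```bash
python3 -m jog '[[[0,-0.8,-0.4,-0.2,-0.3,1.2,1],[0,0,0,0,0,0.4,1],[0,0,0,0,0,0,1]]]'
python3 -c "
from h import *
togo([.5785,-.1794,.0785],R.from_euler('xyz',[180,30,-8.25],degrees=True))"
```

```text
time_s: 11.1
eef_pos: [0.5811, -0.1791, 0.0804]
eef_rot: [-179.9, 29.8, -8.3]
wrist_force: [-0.3, 0.4, 0.8]
finger_gap: 0.0851
t 11.1 shift cm tool [-0.12  0.06  0.29] turn [-0.11 -0.18 -0.09] F [-0.3  0.4  0.8] gap 0.0851
```

```bash
python3 -m jog '[[[0,0,0,-0.1,0.05,0.25,0.5],[0,0,0,0,0,0,0],[0,0,0,0,0,0,0],[0,0,0,0,0,0,0],[0,0,0,0,0,0,0]]]'
python3 -m jog '[[[0,0,0,0,0,0,0],[0,0,0,0,0,0,0],[0,0,0,0,0,0,0],[0,0,0,0,0,0,0],[0,0,0,0,0,0,0]]]'
python3 -c "
from h import *
togo([.5785,-.1794,.0785],R.from_euler('xyz',[180,30,-8.25],degrees=True))"
```

```text
time_s: 11.6
eef_pos: [0.5792, -0.1793, 0.0789]
eef_rot: [-179.9, 29.8, -8.4]
wrist_force: [1.3, 0.3, 0.7]
finger_gap: 0.0123
time_s: 12.1
eef_pos: [0.5795, -0.1793, 0.0791]
eef_rot: [-179.9, 29.7, -8.4]
wrist_force: [1.0, 0.9, 0.8]
finger_gap: 0.0113
t 12.1 shift cm tool [-0.06  0.02  0.1 ] turn [-0.11 -0.27 -0.09] F [1.  0.9 0.8] gap 0.0113
```

```bash
python3 -m jog '[[[0,0,0,0,0,-1,0],[0,0,0,0,0,-3,0],[0,0,0,0,0,-4,0],[0,0,0,0,0,-4,0],[0,0,0,0,0,-4,0]]]'
cat >> h.py <<'E'
C=np.array([.5264,.1617,0]); YAW=7.9; G=.0312; OFF=0.0004
HR=R.from_euler("z",180+YAW,degrees=True)
def tcp_for(xe,ze,th,y=0):
    "edge (housing x,z in m), tilt deg -> world TCP, rotation"
    t=np.radians(th); e=np.array([np.cos(t),0,np.sin(t)]); n=np.array([-np.sin(t),0,np.cos(t)])
    p=np.array([xe,y,ze])+(.060-OFF)*e+G*n
    return C+HR.apply(p), R.from_euler("xyz",[180,th,YAW],degrees=True)
E
python3 -c "
from h import *
p,r=tcp_for(-.03,.12,12); print(p); togo(p,r)"
```

```text
time_s: 12.6
eef_pos: [0.656, -0.192, 0.2175]
eef_rot: [-179.9, 30.6, -8.2]
wrist_force: [1.9, 0.3, -2.4]
finger_gap: 0.0108
[0.50479624 0.15870223 0.16290974]
t 12.6 shift cm tool [-14.43 -32.52  14.92] turn [ -5.98  18.42 -15.11] F [ 1.9  0.3 -2.4] gap 0.0108
```

```bash
python3 -m jog '[[[-1.5,4.6,-3.8,0,0,0,0],[-1.5,4.6,-3.8,0,0,0,0],[-1.5,4.6,-3.8,0,0,0,0],[-1.5,4.6,-3.8,0,0,0,0],[0,0,0,0,0,0,0]]]'
python3 -c "
from h import *
p,r=tcp_for(-.03,.12,12); print(p); togo(p,r)"
```

```text
time_s: 13.1
eef_pos: [0.6664, -0.192, 0.2251]
eef_rot: [179.6, 10.1, 8.2]
wrist_force: [0.5, -0.1, -1.9]
finger_gap: 0.0111
[0.50479624 0.15870223 0.16290974]
t 13.1 shift cm tool [ -9.75 -37.06   7.82] turn [ 0.41 -1.9   0.26] F [ 0.5 -0.1 -1.9] gap 0.0111
```

```bash
python3 -m jog '[[[0,-1.9,0.2,-1.2,-4.6,0,0],[0,0,0,-1.2,-4.6,0,0],[0,0,0,-1.2,-4.6,0,0],[0,0,0,-1.2,-4.6,0,0],[0,0,0,-1.2,-4.6,0,0]]]'
python3 -m jog '[[[0,0,0,-1.2,-4.6,0,0],[0,0,0,-1.2,-4.6,0,0],[0,0,0,-1.2,-4,0,0],[0,0,0,0,0,0,0],[0,0,0,0,0,0,0]]]'
python3 -c "
from h import *
p,r=tcp_for(-.03,.12,12); print(p); togo(p,r)"
```

```text
time_s: 13.6
eef_pos: [0.5803, 0.0228, 0.2338]
eef_rot: [179.0, 12.4, 6.1]
wrist_force: [0.9, 1.0, -2.8]
finger_gap: 0.0114
time_s: 14.1
eef_pos: [0.5298, 0.1661, 0.2413]
eef_rot: [179.3, 12.8, 6.3]
wrist_force: [0.3, -1.2, -2.1]
finger_gap: 0.0112
[0.50479624 0.15870223 0.16290974]
t 14.1 shift cm tool [-0.78  0.36  8.21] turn [ 0.39  0.77 -1.55] F [ 0.3 -1.2 -2.1] gap 0.0112
```

Now I measure the held plate against the TCP, and the housing, from this hover.

```bash
python3 -m jog '[[[0.4,0.8,-1.5,-0.7,0.3,3,0],[0,0,0,0,0,0,0],[0,0,0,0,0,0,0],[0,0,0,0,0,0,0]]]'
python3 - <<'E'
from h import *
q,r,s=pose()
im,d=cams.read_camera("wrist"); P=cloud("wrist",d); np.savez("pics/w4.npz",im=im,P=P,q=q,r=r.as_quat())
cv2.imwrite("pics/w4.png",cv2.resize(im,(800,600)))
Lc=r.inv().apply(P.reshape(-1,3)-q).reshape(P.shape)
# plate points in tool frame
m=(abs(Lc[...,2]-.025)<.02)&(abs(Lc[...,0])<.075)&(abs(Lc[...,1])<.085)&(d>0)
Q=Lc[m]; z0=np.median(Q[:,2]); Q=Q[abs(Q[:,2]-z0)<.005]
A=np.c_[Q[:,:2],np.ones(len(Q))]; k=np.linalg.lstsq(A,Q[:,2],rcond=None)[0]; res=Q[:,2]-A@k; Q=Q[abs(res)<.002]
A=np.c_[Q[:,:2],np.ones(len(Q))]; k=np.linalg.lstsq(A,Q[:,2],rcond=None)[0]
print("plate plane tool z=a x+b y+c",k,len(Q),"ext",Q.min(0),Q.max(0),cv2.minAreaRect(Q[:,:2].astype(np.float32)*1000))
H=HR.inv().apply(P.reshape(-1,3)-C).reshape(P.shape)
for nm,zz,xr,yr in(("deck",.066,(-.1,.1),(-.1,.1)),("liptop",.079,(-.11,-.04),(-.1,.1))):
    m=(abs(H[...,2]-zz)<.004)&(H[...,0]>xr[0])&(H[...,0]<xr[1])&(abs(H[...,1])<.12)&(d>0); S=H[m]
    print(nm,len(S), S.mean(0) if len(S) else 0, np.percentile(S,[1,99],axis=0) if len(S) else 0)
print(s["eef_pos"],s["eef_rot"]); p,r=tcp_for(-.03,.10,12); togo(p,r)
E
```

```text
time_s: 14.5
eef_pos: [0.5213, 0.1598, 0.2136]
eef_rot: [179.9, 12.0, 7.4]
wrist_force: [-0.2, 0.4, -3.3]
finger_gap: 0.0113
plate plane tool z=a x+b y+c [-0.00058889 -0.00234037  0.02401759] 28176 ext [-0.06038332 -0.06965653  0.0220458 ] [0.05976236 0.06024497 0.02610753] ((-0.34629058837890625, -4.695075988769531), (120.1502456665039, 129.86451721191406), 0.04331611469388008)
deck 5078 [ 0.02363786 -0.08633144  0.06683981] [[-0.04697198 -0.10020661  0.06290053]
 [ 0.09830131 -0.06904618  0.06857535]]
liptop 11152 [-0.08281539 -0.02008871  0.08012798] [[-0.10411403 -0.09922003  0.07843493]
 [-0.04927056  0.09178167  0.08177816]]
[0.52127426 0.15979683 0.21363723] [179.88672619  11.96463241   7.37096716]
t 14.55 shift cm tool [-0.21 -0.09  7.3 ] turn [-0.03 -0.13 -0.52] F [ 0.7 -0.4 -2.2] gap 0.0109
```

View pics/w4.png

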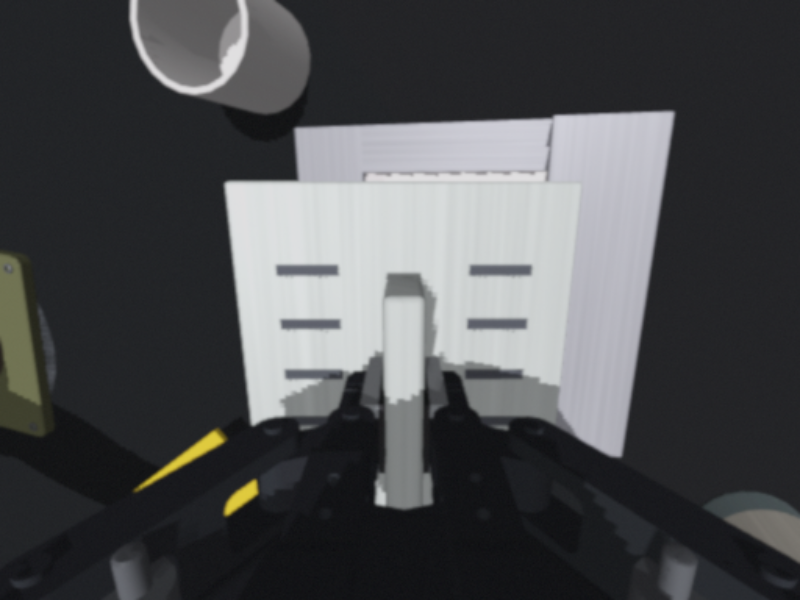

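The wrist picture shows the plate held square (bar at (405,380)), its near edge at left (235,300), and the module's lip at right (620,280). The plate fit agrees within 1 mm and the housing pose agrees too. I'm lowering it, hook edge first.

```bash
sed -i 's/C=np.array(\[.5264,.1617,0\])/C=np.array([.5264,.1617,.0005])/; s/G=.0312/G=.0305/' h.py
python3 -m jog '[[[0,0,-0.5,-0.2,-0.1,3,0],[0,0,0,0.6,0,3.5,0],[0,0,0,0.6,0,1.5,0],[0,0,0,0,0,0,0],[0,0,0,0,0,0,0]]]'
python3 -c "
from h import *
p,r=tcp_for(-.035,.064,12); togo(p,r); p,r=tcp_for(-.058,.062,12); togo(p,r)"
```

```text
time_s: 15.05
eef_pos: [0.5225, 0.1613, 0.1355]
eef_rot: [-179.9, 11.2, 7.5]
wrist_force: [-0.1, 1.3, -2.4]
finger_gap: 0.0111
t 15.05 shift cm tool [-0.71  0.04  3.08] turn [-0.21 -0.76 -0.39] F [-0.1  1.3 -2.4] gap 0.0111
t 15.05 shift cm tool [1.58 0.02 2.83] turn [-0.21 -0.76 -0.39] F [-0.1  1.3 -2.4] gap 0.0111
```

```bash
python3 -m jog '[[[-0.2,-0.9,-0.4,-0.5,0,1.5,0],[0,0,0,-0.2,0,1,0],[0,0,0,0,0,0.6,0],[0,0,0,0,0,0,0]]]'
python3 -c "
from h import *
p,r=tcp_for(-.035,.064,12); togo(p,r); p,r=tcp_for(-.058,.062,12); togo(p,r)"
```

```text
time_s: 15.45
eef_pos: [0.5104, 0.1604, 0.1071]
eef_rot: [-179.9, 11.9, 7.9]
wrist_force: [0.4, -0.7, -3.2]
finger_gap: 0.0114
t 15.45 shift cm tool [-0.08  0.1   0.06] turn [-0.07 -0.07  0.  ] F [ 0.4 -0.7 -3.2] gap 0.0114
t 15.45 shift cm tool [ 2.21  0.1  -0.22] turn [-0.07 -0.07  0.  ] F [ 0.4 -0.7 -3.2] gap 0.0114
```

```bash
python3 -m jog '[[[0,0,0,0.7,0.1,-0.1,0],[0,0,0,0.7,0,-0.1,0],[0,0,0,0,0,0,0]]]'
python3 -c "
from h import *
p,r=tcp_for(-.058,.062,12); togo(p,r)"
```

```text
time_s: 15.75
eef_pos: [0.5265, 0.1617, 0.1067]
eef_rot: [-179.9, 11.8, 7.9]
wrist_force: [-0.1, 0.6, -2.4]
finger_gap: 0.011
t 15.75 shift cm tool [0.62 0.   0.07] turn [-0.09 -0.18  0.  ] F [-0.1  0.6 -2.4] gap 0.011
```

```bash
python3 -m jog '[[[0,-0.2,0,0.4,0,0.05,0],[0,0,0,0.25,0,0,0],[0,0,0,0,0,0,0]]]'
python3 -c "
from h import *
p,r=tcp_for(-.058,.062,12); togo(p,r)"
```

```text
time_s: 16.05
eef_pos: [0.534, 0.1629, 0.105]
eef_rot: [-179.9, 12.0, 7.9]
wrist_force: [-0.1, 0.6, -2.1]
finger_gap: 0.0109
t 16.05 shift cm tool [-0.16  0.01  0.06] turn [-0.12 -0.03 -0.03] F [-0.1  0.6 -2.1] gap 0.0109
```

```bash
python3 -m jog '[[[0,0,0,-0.05,0,0,0],[0,0,0,0,0,0,0]]]'
python3 - <<'E'
from h import *
q,r,s=pose()
im,d=cams.read_camera("wrist"); P=cloud("wrist",d)
cv2.imwrite("pics/w5.png",cv2.resize(im,(800,600)))
H=HR.inv().apply(P.reshape(-1,3)-C).reshape(P.shape)
m=(H[...,2]>.0835)&(H[...,2]<.0925)&(abs(H[...,1])<.09)&(H[...,0]>.035)&(H[...,0]<.066)&(d>0); S=H[m]; print("near edge",len(S),np.percentile(S,[1,50,99],axis=0).round(4).tolist())
for a in((-.059,.0618,8),(-.059,.0615,4),(-.0592,.061,0)):
    p,t=tcp_for(*a); print(a,p.round(4)); togo(p,t)
E
```

```text
time_s: 16.25
eef_pos: [0.5333, 0.1628, 0.1052]
eef_rot: [-179.9, 12.0, 7.9]
wrist_force: [1.0, 0.4, -2.0]
finger_gap: 0.011
near edge 5048 [[0.0352, -0.0691, 0.0879], [0.044, -0.0304, 0.0905], [0.0562, 0.0191, 0.0925]]
(-0.059, 0.0618, 8) [0.5306 0.1623 0.1008]
t 16.3 shift cm tool [-0.18  0.01  0.48] turn [-0.12  3.99 -0.03] F [-0.3  0.3 -3.1] gap 0.0108
(-0.059, 0.0615, 4) [0.5281 0.1619 0.0966]
t 16.3 shift cm tool [-0.35  0.02  0.95] turn [-0.12  7.99 -0.03] F [-0.3  0.3 -3.1] gap 0.0108
(-0.0592, 0.061, 0) [0.526  0.1616 0.092 ]
t 16.3 shift cm tool [-0.45  0.02  1.44] turn [-0.12 11.99 -0.03] F [-0.3  0.3 -3.1] gap 0.0108
```

View pics/w5.png

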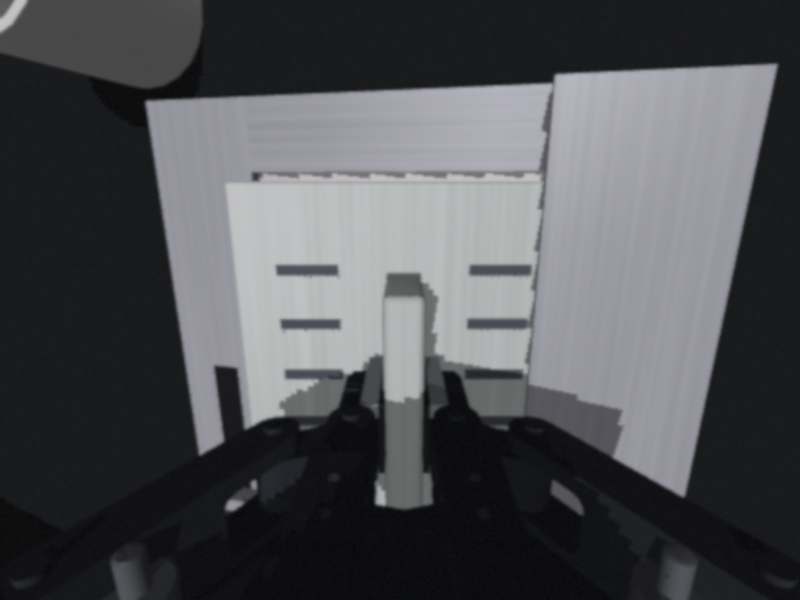

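The picture shows the plate's hook edge passing under the lip along (540,200)–(528,400), with the plate inside the recess's left wall at (400,178). Now lowering the near edge.

```bash
python3 -m jog '[[[-0.1,2,0,-0.1,0,0.25,0],[0,2,0,-0.1,0,0.25,0],[0,2,0,-0.1,0,0.25,0],[0,2,0,-0.1,0,0.25,0],[0,0,0,0,0,0,0]]]'
python3 - <<'E'
from h import *
for a in((-.059,.0615,4),(-.0592,.061,0)):
    p,t=tcp_for(*a); togo(p,t)
E
```

```text
time_s: 16.8
eef_pos: [0.5263, 0.1621, 0.0958]
eef_rot: [-180.0, 3.8, 7.9]
wrist_force: [-1.3, 0.1, -2.5]
finger_gap: 0.0111
t 16.8 shift cm tool [ 0.16  0.04 -0.09] turn [-0.04 -0.17 -0.01] F [-1.3  0.1 -2.5] gap 0.0111
t 16.8 shift cm tool [-0.01  0.04  0.38] turn [-0.04  3.83 -0.01] F [-1.3  0.1 -2.5] gap 0.0111
```

```bash
python3 -m jog '[[[0,0.5,0,0.2,0.03,0,0],[0,1.5,0,0.0,0,0.2,0],[0,1,0,-0.05,0,0.15,0],[0,1,0,-0.05,0,0.1,0],[0,0,0,0,0,0,0]]]'
python3 - <<'E'
from h import *
for a in((-.0595,.061,0),):
    p,t=tcp_for(*a); togo(p,t)
E
```

```text
time_s: 17.3
eef_pos: [0.5275, 0.162, 0.0913]
eef_rot: [-180.0, -0.1, 7.8]
wrist_force: [-0.4, 0.1, -3.6]
finger_gap: 0.0113
t 17.3 shift cm tool [-0.12  0.01 -0.07] turn [-0.02 -0.12 -0.05] F [-0.4  0.1 -3.6] gap 0.0113
```

```bash
python3 -m jog '[[[0,0,0,-0.08,0,0.05,0],[0,0,0,0,0,0.1,0],[0,0,0,0,0,0.1,0],[0,0,0,0,0,0,0]]]'
python3 - <<'E'
from h import *
for a in((-.0600,.060,0),):
    p,t=tcp_for(*a); togo(p,t)
E
```

```text
time_s: 17.7
eef_pos: [0.5277, 0.1621, 0.0913]
eef_rot: [180.0, -0.1, 7.8]
wrist_force: [-1.1, 0.1, -2.8]
finger_gap: 0.0109
t 17.7 shift cm tool [-0.09  0.02  0.03] turn [ 0.03 -0.13 -0.12] F [-1.1  0.1 -2.8] gap 0.0109
```

```bash
python3 -m jog '[[[0,0,0,-0.1,0,0.2,0],[0,0,0,0,0,0.25,0],[0,0,0,0,0,0.25,0]]]'
python3 - <<'E'
from h import *
p,t=tcp_for(-.06,.060,0); togo(p,t)
q,r,s=pose()
im,d=cams.read_camera("wrist"); P=cloud("wrist",d)
cv2.imwrite("pics/w6.png",cv2.resize(im,(800,600)))
H=HR.inv().apply(P.reshape(-1,3)-C).reshape(P.shape)
m=(H[...,2]>.055)&(H[...,2]<.076)&(H[...,1]<-.01)&(H[...,1]>-.065)&(H[...,0]>-.045)&(H[...,0]<.055)&(d>0); S=H[m]
k=np.linalg.lstsq(np.c_[S[:,:2],np.ones(len(S))],S[:,2],rcond=None)[0]; print("plate z=ax+by+c",k.round(4))
m=(H[...,2]>.055)&(H[...,2]<.074)&(H[...,1]<-.08)&(H[...,1]>-.097)&(abs(H[...,0])<.04)&(d>0); print("deck z",np.median(H[m][:,2]))
E
```

```text
time_s: 18.0
eef_pos: [0.5277, 0.1621, 0.0909]
eef_rot: [179.8, -0.4, 7.7]
wrist_force: [-5.8, -3.3, 24.6]
finger_gap: 0.0112
t 18.0 shift cm tool [-0.09  0.02 -0.01] turn [ 0.18 -0.37 -0.19] F [-5.8 -3.3 24.6] gap 0.0112
plate z=ax+by+c [-0.001   0.0028  0.0664]
deck z 0.06619050270435786
```

View pics/w6.png

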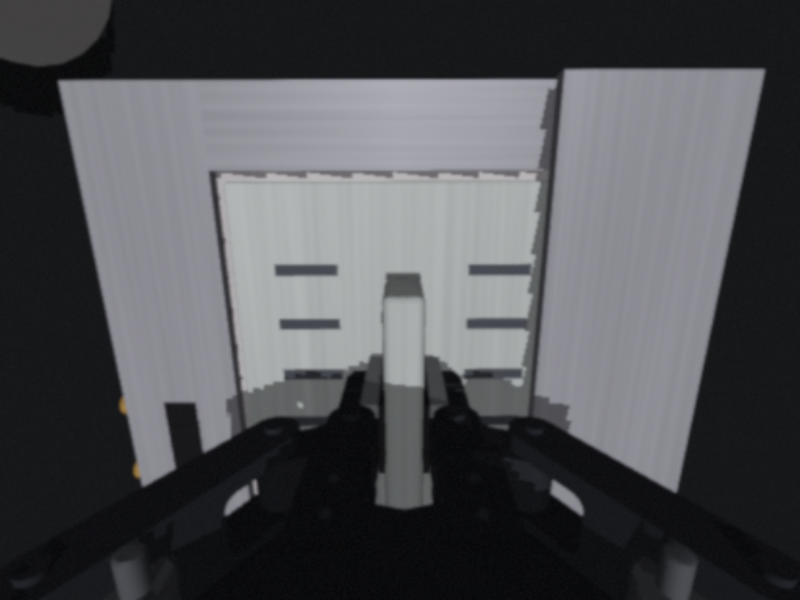

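The plate lies flush in the recess (plate surface 66.4 mm, deck 66.2 mm), with even margins at (225,180) and a contact force of 25 N. Releasing and rising.

```bash
python3 -m jog '[[[0,0,0,0,0,-0.03,0],[0,0,0,0,0,0,0],[0,0,0,0,0,0,0.5],[0,0,0,0,0,0,0.5],[0,0,0,0,0,0,0.5]]]'
python3 -m jog '[[[0,0,0,0,0,0,0.5],[0,0,0,0,0,-3,0.5],[0,0,0,0,0,-5,0.5],[0,0,0,0,0,-5,0.5],[0,0,0,0,0,-4,0.5]]]'
python3 - <<'E'
from h import *
fin=C+HR.apply([.084,.088,.1]); print(fin)
togo(fin+[0,0,.14],R.from_euler('xyz',[180,0,-82.1],degrees=True))
E
```

```text
time_s: 18.55
eef_pos: [0.5292, 0.1627, 0.0918]
eef_rot: [179.9, -0.5, 7.7]
wrist_force: [0.3, 0.6, 1.0]
finger_gap: 0.0431
time_s: 19.05
eef_pos: [0.5254, 0.1616, 0.2609]
eef_rot: [179.7, 0.3, 7.7]
wrist_force: [0.8, 0.5, -1.0]
finger_gap: 0.043
[0.45529233 0.06298983 0.1005    ]
t 19.05 shift cm tool [-8.26  8.82  2.12] turn [ 0.41  0.   89.82] F [ 0.8  0.5 -1. ] gap 0.043
```

```bash
python3 -m jog '[[[0,0,0,-2.7,2.9,0,1],[0,0,0,-2.7,2.9,0,1],[0,0,0,-2.7,2.9,0,1],[0,0,8.2,0,0,0,1],[0,0,8.2,0,0,0,1]]]'
python3 -m jog '[[[0,0,8.2,0,0,0,1],[0,0,8.2,0,0,0,1],[0,0,8.2,0,0,0,1],[0,0,8.2,0,0,0,1],[0,0,8.2,0,0,0,1]]]'
python3 -m jog '[[[0,0,8.2,0,0,0,1],[0,0,8.2,0,0,0,1],[0,0,8.2,0,0,0,1],[0,0,8.2,0,0,0,1],[0,0,0,0,0,0,1]]]'
python3 - <<'E'
from h import *
togo([.4553,.063,.103],R.from_euler('xyz',[180,0,-82.1],degrees=True))
E
```

```text
time_s: 19.55
eef_pos: [0.4587, 0.0634, 0.2677]
eef_rot: [-179.8, -0.7, -9.2]
wrist_force: [0.5, -0.3, 0.3]
finger_gap: 0.0851
time_s: 20.05
eef_pos: [0.4583, 0.0619, 0.2681]
eef_rot: [-179.4, -0.4, -52.0]
wrist_force: [0.6, 0.8, -0.3]
finger_gap: 0.0854
time_s: 20.55
eef_pos: [0.4585, 0.0623, 0.2684]
eef_rot: [-179.2, 0.0, -86.2]
wrist_force: [1.4, -0.8, 0.3]
finger_gap: 0.0852
t 20.55 shift cm tool [-0.08  0.56 16.53] turn [-0.83  0.01 -4.09] F [ 1.4 -0.8  0.3] gap 0.0852
```

```bash
python3 -m jog '[[[-0.8,0,-4.1,-0.1,0.3,3,1],[0,0,0,0,0,4,1],[0,0,0,0,0,4,1],[0,0,0,0,0,1.5,1],[0,0,0,0,0,0,1]]]'
python3 - <<'E'
from h import *
togo([.4553,.063,.103],R.from_euler('xyz',[180,0,-82.1],degrees=True))
im,d=cams.read_camera("wrist"); P=cloud("wrist",d)
H=HR.inv().apply(P.reshape(-1,3)-C).reshape(P.shape)
m=(H[...,2]>.1)&(H[...,2]<.125)&(H[...,0]>.05)&(H[...,0]<.115)&(abs(H[...,1]-.088)<.03)&(d>0)
print(m.sum(),np.percentile(H[m],[2,98],axis=0).round(4).tolist())
m=(abs(H[...,2]-.066)<.01)&(abs(H[...,0]-.02)<.03)&(abs(H[...,1])<.065)&(abs(H[...,0])>.012)&(d>0);print("plate z",np.percentile(H[m][:,2],[5,50,95]))
E
```

```text
time_s: 21.05
eef_pos: [0.4598, 0.0652, 0.141]
eef_rot: [-179.5, 0.2, -80.8]
wrist_force: [0.6, -0.7, 0.5]
finger_gap: 0.0857
t 21.05 shift cm tool [0.16 0.52 3.8 ] turn [-0.53  0.17  1.3 ] F [ 0.6 -0.7  0.5] gap 0.0857
1180 [[0.0709, 0.0813, 0.1021], [0.097, 0.0946, 0.12]]
plate z [0.06594034 0.06702375 0.06810328]
```

```bash
python3 -m jog '[[[-0.5,0.2,1.3,0.1,0.4,1.5,1],[0,0,0,0,0.1,1.5,1],[0,0,0,0,0,0.5,1],[0,0,0,0,0,0,0.4],[0,0,0,0,0,0,0]]]'
python3 -m jog '[[[0,0,0,0,0,0,0],[0,0,0,0,0,0,0],[0,0,0,0,0,0,0],[0,0,0,0,0,0,0],[0,0,0,0,0,0,0]]]'
python3 - <<'E'
from h import *
togo([.4553,.063,.103],R.from_euler('xyz',[180,0,-82.1],degrees=True))
togo(C+HR.apply([.084,.028,.1025]))
E
```

```text
time_s: 21.6
eef_pos: [0.4597, 0.0647, 0.1109]
eef_rot: [-179.3, 0.1, -81.8]
wrist_force: [-0.4, -0.2, -0.2]
finger_gap: 0.0592
time_s: 22.1
eef_pos: [0.4609, 0.0647, 0.113]
eef_rot: [-179.1, 0.1, -81.8]
wrist_force: [-0.1, 0.3, -3.2]
finger_gap: 0.0126
t 22.1 shift cm tool [0.09 0.6  0.99] turn [-0.88  0.14  0.25] F [-0.1  0.3 -3.2] gap 0.0126
t 22.1 shift cm tool [-5.91  0.57  1.  ] turn None F [-0.1  0.3 -3.2] gap 0.0126
```

```bash
python3 -m jog '[[[0,0,0,-1.2,0,0,0],[0,0,0,-1.2,0,0,0],[0,0,0,-1.2,0,0,0],[0,0,0,-1.2,0,0,0],[0,0,0,-0.6,0,0,0]]]'
python3 -c "
from h import *
togo(C+HR.apply([.084,.028,.113]))"
```

```text
time_s: 22.6
eef_pos: [0.454, 0.1149, 0.113]
eef_rot: [-179.2, -0.3, -82.2]
wrist_force: [0.7, -4.5, -0.3]
finger_gap: 0.0128
t 22.6 shift cm tool [-0.84  0.59 -0.07] turn None F [ 0.7 -4.5 -0.3] gap 0.0128
```

```bash
python3 -m jog '[[[0,0,0,-0.6,0,0,0],[0,0,0,-0.4,0,0,0],[0,0,0,-0.3,0,0,0],[0,0,0,-0.3,0,0,0],[0,0,0,-0.3,0,0,0]]]'
python3 -m jog '[[[0,0,0,-0.3,0,0,0],[0,0,0,-0.3,0,0,0]]]'
python3 -c "
from h import *
togo(C+HR.apply([.084,.028,.113]))"
```

```text
time_s: 23.1
eef_pos: [0.4527, 0.1243, 0.113]
eef_rot: [-179.3, -1.2, -82.8]
wrist_force: [3.1, -10.8, 0.3]
finger_gap: 0.0132
time_s: 23.3
eef_pos: [0.4527, 0.1244, 0.113]
eef_rot: [-179.3, -1.6, -83.0]
wrist_force: [3.7, -11.1, 0.8]
finger_gap: 0.0128
t 23.3 shift cm tool [ 0.13  0.58 -0.05] turn None F [  3.7 -11.1   0.8] gap 0.0128
```

```bash
python3 -m jog '[[[0,0,0,0,0,0,0],[0,0,0,0,0,0,0.5],[0,0,0,0,0,0,0.7],[0,0,0,0,0,0,0.7],[0,0,0,0,0,0,0.7]]]'
python3 -m jog '[[[0,0,0,0,0,-2,0.7],[0,0,0,0,0,-4,0.7],[0,0,0,0,0,-5,0.7],[0,0,0,0,0,-4,0.7],[0,0,0,0,0,0,0.7]]]'
python3 - <<'E'
from h import *
im,d=cams.read_camera("wrist"); P=cloud("wrist",d)
cv2.imwrite("pics/w7.png",cv2.resize(im,(800,600)))
H=HR.inv().apply(P.reshape(-1,3)-C).reshape(P.shape)
m=(H[...,2]>.1)&(H[...,2]<.125)&(H[...,0]>.06)&(H[...,0]<.115)&(abs(H[...,1]-.03)<.05)&(d>0)
print("fin",m.sum(),np.percentile(H[m],[2,98],axis=0).round(4).tolist())
m=(abs(H[...,2]-.066)<.006)&(H[...,0]>-.045)&(H[...,0]<.03)&(H[...,1]<-.0)&(H[...,1]>-.065)&(abs(H[...,0])>.012)&(d>0);S=H[m]
print("plate",np.linalg.lstsq(np.c_[S[:,:2],np.ones(len(S))],S[:,2],rcond=None)[0].round(4))
cams.read_camera("top")
for l in ["jar","reagent","beaker","wash","rack","wrench","mug","cover_grip","lock_grip"]: print(l,find("top",l,2))
print(status.observe()["wrist_force"],pose()[0])
E
```

```text
time_s: 23.8
eef_pos: [0.4519, 0.1279, 0.1129]
eef_rot: [-179.3, -1.4, -82.9]
wrist_force: [0.3, 1.2, 0.2]
finger_gap: 0.0598
time_s: 24.3
eef_pos: [0.4488, 0.1339, 0.2673]
eef_rot: [-179.5, -1.3, -82.7]
wrist_force: [0.1, -0.5, -0.2]
finger_gap: 0.0597
fin 385 [[0.073, 0.022, 0.1025], [0.0996, 0.0356, 0.1175]]
plate [0.0002 0.0041 0.0641]
jar [(0.67, [0.5821, -0.009, 0.0015], [226.0, 172.0]), (0.61, [0.3589, -0.3016, -0.0006], [307.0, 233.0])]
reagent [(0.89, [0.7865, -0.0087, -0.0047], [226.0, 118.0])]
beaker []
wash [(0.8, [0.6007, -0.4405, -0.001], [344.0, 166.0])]
rack [(0.9, [0.555, 0.4427, -0.0016], [103.0, 181.0]), (0.74, [0.5187, 0.1644, 0.0605], [175.0, 189.0])]
wrench [(0.79, [0.4229, -0.4424, 0.0005], [346.0, 214.0])]
mug [(0.3, [0.5851, -0.007, -0.0011], [226.0, 172.0])]
cover_grip [(0.96, [0.3259, -0.1021, 0.0114], [252.0, 243.0]), (0.8, [0.5265, 0.1662, 0.0842], [173.0, 186.0])]
lock_grip [(0.37, [0.4459, 0.1225, 0.0992], [185.0, 209.0])]
[ 0.0459143   0.03441041 -0.52538862] [0.44602639 0.13218319 0.26204366]
```

View pics/w7.png

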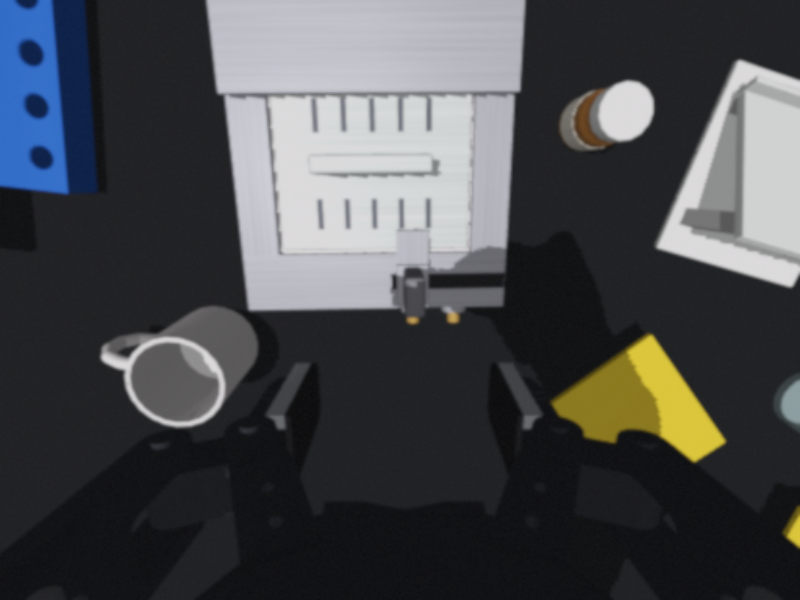

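The last picture shows the cover flat in the recess under the lip, with the tongue at (412,245) over its near edge and the fin at (412,290) at the left end of its slot. Nothing is touching the gripper. Handing in.

```bash
python3 -c "
from h import *
print(close_job()); print(status.observe()['time_s'])"
```

```text
the job is handed in; nothing more can be done
None
the job is handed in; nothing more can be done
```

The filter bay is closed and locked, and I handed the job in at about 25 s of the 67 s. No verdict is reported, so what follows rests on my own checks.

**What I did:** I slid the lock right to its open stop and took the grey cover off the stand by its bar. At 12° tilt I hooked it under the lip, then lowered it flat. Finally I slid the lock left to its other stop, let go and lifted clear.

**Last checks:**
- **Cover:** while I still held it, its surface was at 66.4 mm and the deck at 66.2 mm. In the last picture it lies flat under the lip with the tongue over its near edge.
- **Lock:** the fin travelled 60.3 mm from the open stop and held still against the end stop. The camera puts it at housing y 28.8 mm, against 28 mm nominal.
- **Bystanders:** the jar, reagent, wash, rack and wrench are within about 6 mm of where they started.
- **Contact:** the wrist force was about 0.5 N after lifting clear, so nothing was being touched.

**Checks that failed or disagreed:**
- The final camera fit put the cover surface at 64.1 mm, about 2 mm lower than while held. The arm was still drifting during that picture.
- The detector missed the beaker and the mug in the final top view. Its low-score hit for the mug (0.30) fell on the jar, and its second jar hit fell where the beaker stands. The mug is upright in the last wrist picture and the beaker is partly visible at its edge, but I did not measure either one again.

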